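Hold the recessed reset of a titrator's control box down with a stylus

TASK

The titrator's control box needs a service reset. Take the stylus out of its stand and touch its tip on the round contact on top of the box and then on the bar-shaped contact, which arms the reset; then reach the stylus through the small hole in the cover and press the recessed button fully down. Finish with the gripper still holding the stylus upright and keeping the button down, and leave the bottle, the mouse and the beaker where they are.

Things in the scene. Friction and masses are not known exactly. Their poses are not given: they have to be found in the camera images.
- stylus: loose stylus, 141 mm long, about 90 g, standing upright tip down in its stand at the start. Origin at the very tip, its z axis runs up along the stylus. From the tip up: steel shank of 7 mm diameter with a round end, 0 to 65 mm; steel collar of 26 mm diameter, 65 to 71 mm; round black handle of 18 mm diameter, 71 to 141 mm
- stylus_handle (a point): centre of the stylus handle, on the axis, 106 mm above the tip: the place to grip; the handle runs 35 mm above and below it
- stylus_tip (a point): the tip of the stylus (same point as its origin)
- stand: fixed stand, origin at the centre of its underside on the table: grey base 70 x 70 x 10 mm, four posts, and an aluminium block 60 x 60 mm whose top is 85 mm above the table. A vertical hole of 11 mm diameter goes through the middle of the block; the collar of the stylus rests on its top, so the tip is 20 mm above the table
- control_box: fixed white control box, 130 (x) x 180 (y) x 75 (z) mm, origin at the centre of its underside on the table; top cover level, 75 mm above the table
- reset_hole (a point): centre of the mouth of the reset hole in the top cover, 35 mm along the box's +x from its middle: a vertical round hole of 14 mm diameter with a thin dark steel rim. The button's top lies 18 mm below the mouth
- reset_button (a joint): recessed reset button at the bottom of the reset hole, 12 mm diameter, black: 0 = up, 0.005 m = fully down (against a stop). A spring pushes it back: 2 N to start, 6 N fully down
- round_contact_top (a point): centre of the top face of the round contact: steel disc of 26 mm diameter on a round black mount, its top 12 mm above the cover (87 mm above the table). It sinks up to 4 mm on a spring, 1.2 N to start, 3.6 N at the stop. It and the bar contact lie on the box, 45 mm either side (y) of its middle and 25 mm towards its -x side, either one on either side
- bar_contact_top (a point): centre of the top face of the bar contact: steel bar 40 mm long (along the box's x) and 12 mm wide on a black mount, same height and spring as the round contact
- bottle_center (a point): bystander: amber glass bottle, 72 mm diameter, 150 mm tall, loose; point half-way up
- mouse_center (a point): bystander: black computer mouse, 100 x 58 x 32 mm, loose; point 15 mm above the table
- beaker_center (a point): bystander: open glass beaker, 68 mm diameter, 75 mm tall, loose; point half-way up

How it is judged:
By the outcome, as a careful person would: the job done as asked, in the order asked, and still so for the second after the job is handed in, while the arm keeps its last pose, push and grip.
It also fails if it takes over 51 s, if anything falls off the work surface, if the arm or the gripper's body presses on something with over 40 N, if the wrist force passes 120 N, or if a joint passes its speed limit or range.

ROBOT

A 6-joint arm with a two-finger parallel gripper is mounted at the origin on the work surface. World frame = base frame: x ahead of the robot, y to its left, z up, the work surface at z = 0. Lengths are in mm, angles in rad, forces in N, time in s.
With the tool pointing down it reaches from about 425 to 950 mm from the base axis. Payload 14.7 kg.
Tool frame: the origin (TCP) lies on the centre line of the jaws, within the pads' length; the fingertips stand 17 mm ahead of it and the grasp point (between the pads) lies 2 mm behind it; z points along the fingers, x is the direction in which the jaws open and shut, and the axes are right-handed (so a half turn about z gives the same grasp; the last joint's range is limited). The gripper opens to 85 mm and grips with 20 to 120 N. Pads are 22 mm wide; open, the fingers measure 114 mm over their backs; the gripper's body (76 mm by 85 mm) begins 54 mm behind the grasp point. The pads swing forward as they close: fully open they stand 13 mm farther back than shut.
Start: joints at [1.229, 0.48, 1.596, -0, 1.065, -0.047], TCP at [188.832, 621.96, 248.297] pointing down, gripper open.
Joint ranges: [-2.75, 2.75], [-0.82, 2.05], [0.23, 2.67], [-1.56, 4.7], [0.09, 2.69], [-2.92, 2.92]. Speed limits (rad/s): [1.89, 1.89, 2.39, 3.01, 3.01, 3.01].

INTERFACE

Orientations are given as a 3x3 rotation matrix whose columns are the frame's x, y, z axes.
In Python, from bench import manip, viewer gives the robot as it stands. The module is installed in compiled form; this text tells all that it offers.
- The arm moves only by the tool play_rows, never from a script. Its argument "commands" is one flat list of numbers, 5 for each row, row after row: the shift along the tool's x, y, z in m, then the turn about the tool's z in rad, then the closure, from 0 (fully open) to 1 (shut). A call has 1 to 20 rows; each row shifts and turns the commanded pose from where the row before left it, along the tool's axes as they then stand; what a row does not reach is not made up. A row lasts 1/12 s, in which the tool goes at most 41.7 mm and 7.16 degrees, less where a joint would pass 70% of its speed; a pose out of reach is approached as far as the arm can. A call is refused whole if a number of a shift passes 0.0417 or a number of a turn 0.125, either way. A call with a gripper value outside its range is refused whole. The fingers move at their own pace and stop on an object; the grip force is fixed at half the most. Time passes only in rows, so rows that do not move let the fingers close. It gives the time, the measured TCP pose, the force and the opening at its end, in the units of the state.
- manip.sense(): the state, without advancing time (a new reading comes with each control period).
- viewer.read_camera(name): name is "scene" or "top"; returns the picture (420x560x3 uint8, blue, green, red); there is no depth.
- viewer.camera_params(name): a dict with "fx", "fy", "cx", "cy" (pixels), "k1" (the pictures are not rectified: a ray, as slopes to the right and down, at radius r is drawn at 1 + k1 r^2 times it, then the intrinsics apply), "R" (3x3) and "t" (3): a world point X has camera coordinates R X + t. Camera axes: x right, y down, z forward; pixel columns grow to the right and rows downward; lengths in mm; the calibration is good to about 2 mm. A picture is of the moment at which its call begins. camera_params takes no time and is no camera call.
- manip.hand_in(): hands the job in, once; it reports no verdict.
The state is a dict: "clock": time; "joints": joint angles; "joint_velocities": joint speeds; "effort": joint torques, N m; "tcp_pos": TCP position; "ee_rot": TCP orientation; "ft_force": force on the tool from outside, world axes, zero at the start; "wrist_torque": the same for the moment, N m; "gripper_width": finger opening in mm.
Only numpy, scipy, OpenCV 4.12 (cv2) and the standard library are available. Lean on these libraries where they do the work, as an engineer would, in place of code of your own. Each camera call takes 0.05 s, during which the arm holds its last target.

## Working session

There is one attempt and no reset: what is moved stays moved. The work goes in short steps, Python scripts to look and compute and a tool call to move; the robot and the scene stay as the last step left them, time stands still between calls to the robot, and variables do not carry over. Pictures are saved under pics/ and viewed, and the job is handed in when it is done.

Besides the shell and the picture viewer there is one more tool, called as name(argument=value, ...) on one line, values as JSON. play_rows: Moves the arm, as the interface text tells. Its arguments: {"type":"object","properties":{"commands":{"type":"array","items":{"type":"number"}}},"required":["commands"]}

```bash
mkdir -p pics; python3 - <<'E'
from bench import manip, viewer
import cv2
for n in ("scene","top"):
    im=viewer.read_camera(n); cv2.imwrite(f"pics/{n}0.png",im)
    p=viewer.camera_params(n); print(n,p)
s=manip.sense(); print(s)
E
```

```text
scene {'fx': 536.3061780042175, 'fy': 536.3061780042175, 'cx': 276.4973202205413, 'cy': 219.4986414500986, 'k1': 0.052380977189446974, 'R': array([[ 0.34023169,  0.94021828, -0.01523092],
       [ 0.6826858 , -0.25811378, -0.68360615],
       [-0.64667031,  0.22218654, -0.72969216]]), 't': array([-227.88096245, -300.42614206, 1537.56257274])}
top {'fx': 414.01338335774074, 'fy': 414.01338335774074, 'cx': 279.656481703613, 'cy': 209.26925344846632, 'k1': 0.029113653808193096, 'R': array([[ 0.02308747, -0.99973281, -0.00112832],
       [-0.99035758, -0.02271672, -0.13665948],
       [ 0.13659733,  0.00427256, -0.99061744]]), 't': array([ 27.06362833, 568.24629029, 897.04774324])}
{'clock': 0.1, 'joints': array([ 1.22941658e+00,  4.80776666e-01,  1.59680447e+00, -2.38999547e-05,
        1.06510211e+00, -4.66300003e-02]), 'joint_velocities': array([-1.13969994e-03, -6.25382017e-04, -3.20668166e-03,  1.20259793e-05,
        7.69791572e-04,  1.25194528e-03]), 'effort': array([ 7.46681271e-04, -9.52258515e+01, -4.31039035e+01, -3.11652338e-04,
        5.40658337e-03,  8.86321118e-05]), 'tcp_pos': array([188.71398923, 621.63775473, 247.73404575]), 'ee_rot': array([[ 2.90489125e-01,  9.56878231e-01, -3.45416082e-04],
       [ 9.56877672e-01, -2.90489328e-01, -1.03466208e-03],
       [-1.09038531e-03, -2.99628534e-05, -9.99999405e-01]]), 'ft_force': array([-1.19452184,  0.79700126,  0.49669061]), 'wrist_torque': array([ 0.01637425, -0.02766923, -0.0500114 ]), 'gripper_width': 85.62890044068186}
```

View pics/scene0.png

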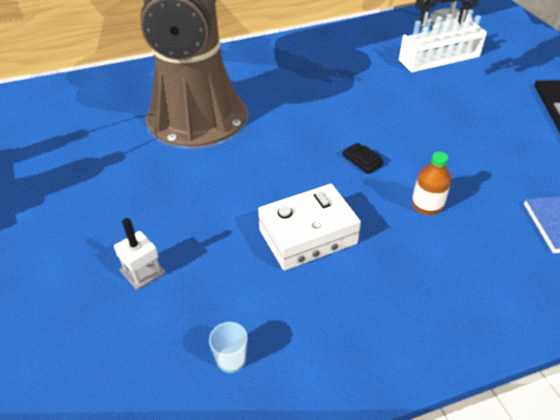

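View pics/top0.png

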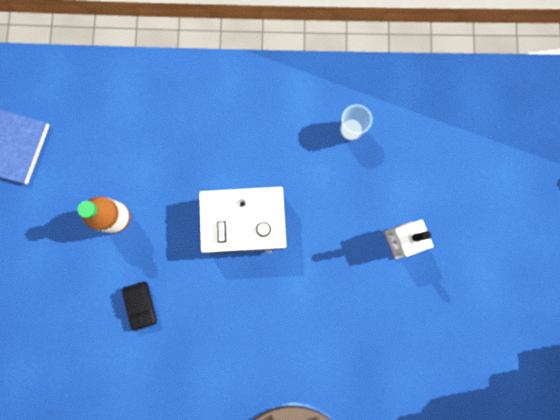

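```bash
cat > h.py <<'E'
import numpy as np, cv2
from bench import viewer
def ray(n,u,v):
    p=viewer.camera_params(n); x=np.array([(u-p['cx'])/p['fx'],(v-p['cy'])/p['fy']]); y=x.copy()
    for _ in range(30): y=x/(1+p['k1']*(y@y))
    d=p['R'].T@np.array([y[0],y[1],1]); c=-p['R'].T@p['t']; return c,d
def atz(n,u,v,z):
    c,d=ray(n,u,v); return c+d*(z-c[2])/d[2]
def proj(n,X):
    p=viewer.camera_params(n); q=p['R']@np.array(X,float)+p['t']; s=q[:2]/q[2]; s=s*(1+p['k1']*(s@s)); return np.array([p['fx']*s[0]+p['cx'],p['fy']*s[1]+p['cy']])
def crop(src,dst,u0,v0,u1,v1,k):
    im=cv2.imread(src)[v0:v1,u0:u1]; cv2.imwrite(dst,cv2.resize(im,None,fx=k,fy=k,interpolation=cv2.INTER_CUBIC))
E
python3 - <<'E'
from h import *
crop('pics/top0.png','pics/tb.png',190,175,300,260,7)
crop('pics/top0.png','pics/ts.png',375,205,445,270,8)
crop('pics/scene0.png','pics/sb.png',250,180,370,270,6)
crop('pics/scene0.png','pics/ss.png',100,210,180,295,7)
print(proj('scene',[189,622,248]),proj('top',[189,622,248]))
E
```

```text
[441.54244748  21.23652246] [-90.4778906  417.96249419]
```

View pics/tb.png

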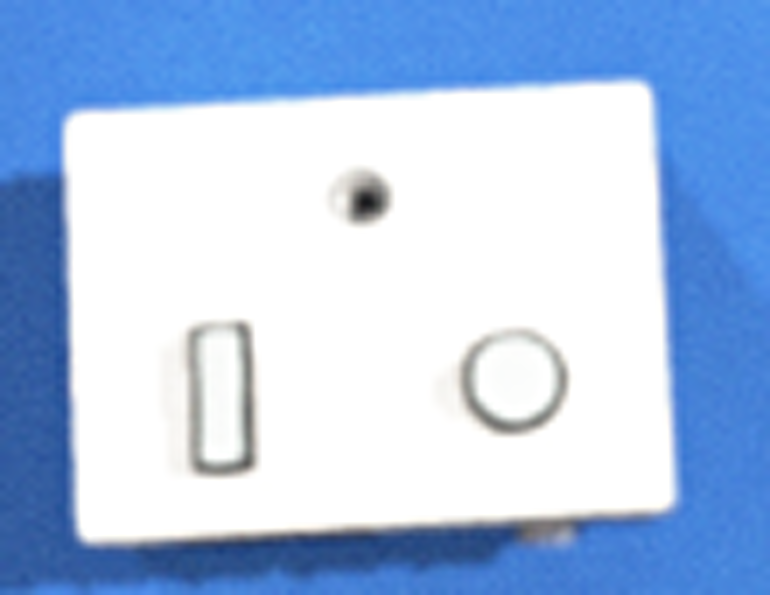

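View pics/ts.png

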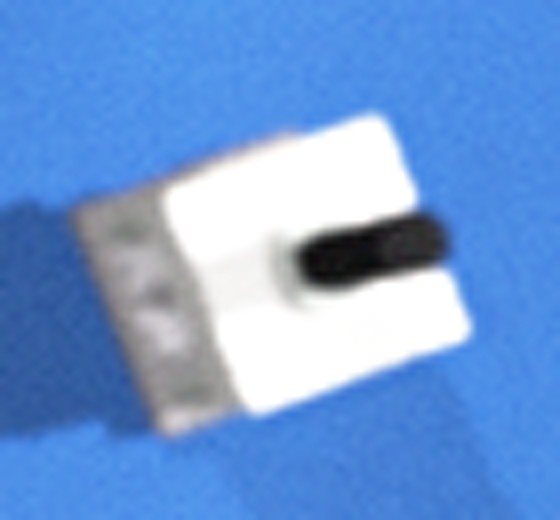

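View pics/sb.png

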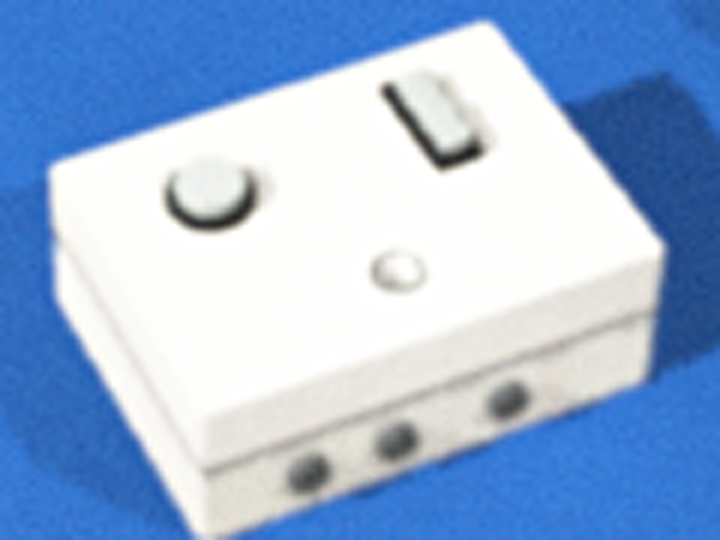

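View pics/ss.png

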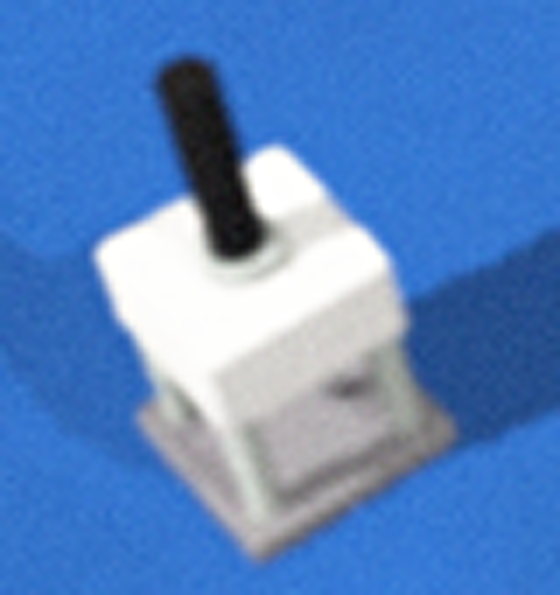

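```bash
python3 - <<'E'
from h import *
def m(n,u0,v0,k,pts,z):
    r=[atz(n,u0+(x+.5)/k-.5,v0+(y+.5)/k-.5,z) for x,y in pts]; return np.array(r)[:,:2]
np.set_printoptions(precision=1,suppress=True)
def rep(c): print(c.round(1).tolist(),'ctr',c.mean(0), 'sides',[np.linalg.norm(c[i]-c[(i+1)%4]) for i in range(4)],'ang',[np.degrees(np.arctan2(*(c[(i+1)%4]-c[i])[::-1])) for i in range(4)])
T=('top',190,175,7);S=('scene',250,180,6)
rep(m(*T,[(62,110),(655,79),(678,512),(78,547)],75)); rep(m(*S,[(48,165),(490,18),(665,245),(205,422)],75))
print('hole',m(*T,[(360,196)],75),m(*S,[(398,271)],75))
print('round',m(*T,[(515,380)],87),m(*S,[(210,188)],87))
print('bar',m(*T,[(221,397)],87),m(*S,[(437,112)],87))
A=('top',375,205,8);B=('scene',100,210,7)
rep(m(*A,[(162,188),(385,110),(473,335),(248,418)],85)); rep(m(*B,[(93,248),(280,143),(408,262),(213,375)],85))
print('hand',m(*A,[(430,237)],161),m(*B,[(187,70)],161), m(*A,[(300,267)],91),m(*B,[(240,250)],91))
# bystanders approx
print('bottle',atz('top',88,209,150),'beaker',atz('top',356,118,75),'mouse',atz('top',139,305,32))
E
```

```text
[[600.3, 218.4], [614.4, 33.5], [479.6, 23.5], [464.8, 206.7]] ctr [539.8 120.5] sides [np.float64(185.3807889859549), np.float64(135.19066072323136), np.float64(183.75253974167262), np.float64(135.98738768249822)] ang [np.float64(-85.6280936697247), np.float64(-175.75494247350508), np.float64(94.61840739360399), np.float64(4.932559076810852)]
[[484.5, 24.2], [469.8, 206.5], [599.9, 216.5], [619.1, 35.2]] ctr [543.3 120.6] sides [np.float64(182.85417328643808), np.float64(130.44075188757753), np.float64(182.2568371076525), np.float64(135.0352590389685)] ang [np.float64(94.59639952946105), np.float64(4.407395776741046), np.float64(-83.95891561267065), np.float64(-175.30814050150283)]
hole [[575.3 124.5]] [[578.  123.2]]
round [[517.9  74.1]] [[527.3  71.4]]
bar [[510.7 163.3]] [[520.5 162.3]]
[[526.4, -206.2], [548.7, -265.7], [489.3, -287.3], [466.1, -227.8]] ctr [ 507.6 -246.7] sides [np.float64(63.522886125880454), np.float64(63.11276536898159), np.float64(63.87299624085411), np.float64(64.03930776301715)] ang [np.float64(-69.45305221502724), np.float64(-160.01949110933245), np.float64(111.37432165336566), np.float64(19.681396193199568)]
[[492.3, -287.5], [470.4, -229.7], [529.8, -203.2], [551.7, -262.7]] ctr [ 511.1 -245.8] sides [np.float64(61.811766054785785), np.float64(65.06429025759235), np.float64(63.36431462213848), np.float64(64.41522654024479)] ang [np.float64(110.7490873379324), np.float64(23.965964474566924), np.float64(-69.77611449414776), np.float64(-157.38158309830823)]
hand [[ 508.5 -249.7]] [[ 508.3 -246.5]] [[ 505.7 -240.4]] [[ 513.7 -247.5]]
bottle [544.  418.9 150. ] beaker [ 772.3 -125.9   75. ] mouse [349.  344.4  32. ]
```

play_rows(commands=[-0.01, 0.011, 0, 0, 0, -0.021, 0.023, 0, 0, 0, -0.021, 0.023, 0, 0, 0, -0.021, 0.023, 0, 0, 0, -0.021, 0.023, 0, 0, 0, -0.021, 0.023, 0, 0, 0, -0.021, 0.023, 0, 0, 0, -0.021, 0.023, 0, 0, 0, -0.021, 0.023, 0, 0, 0, -0.021, 0.023, 0, 0, 0, -0.021, 0.023, 0, 0, 0, -0.021, 0.023, 0, 0, 0, -0.021, 0.023, 0, 0, 0, -0.021, 0.023, 0, 0, 0, -0.021, 0.023, 0, 0, 0, -0.021, 0.023, 0, 0, 0, -0.021, 0.023, 0, 0, 0, -0.021, 0.023, 0, 0, 0, -0.021, 0.023, 0, 0, 0, -0.021, 0.023, 0, 0, 0])

```text
clock: 1.77
tcp_pos: [498.7, 98.5, 248.2]
ee_rot: [[0.291, 0.957, -0.0], [0.957, -0.291, -0.0], [-0.0, -0.0, -1.0]]
ft_force: [0.7, 1.1, -0.5]
gripper_width: 85.6
```

play_rows(commands=[-0.0233, 0.0078, 0, 0, 0, -0.0233, 0.0078, 0, 0, 0, -0.0233, 0.0078, 0, 0, 0, -0.0233, 0.0078, 0, 0, 0, -0.0233, 0.0078, 0, 0, 0, -0.0233, 0.0078, 0, 0, 0, -0.0233, 0.0078, 0, 0, 0, -0.0233, 0.0078, 0, 0, 0, -0.0233, 0.0078, 0, 0, 0, -0.0233, 0.0078, 0, 0, 0, -0.0233, 0.0078, 0, 0, 0, -0.0233, 0.0078, 0, 0, 0, -0.0233, 0.0078, 0, 0, 0, -0.0233, 0.0078, 0, 0, 0, 0, 0, 0, 0, 0, 0, 0, 0, 0, 0])

```text
clock: 3.1
tcp_pos: [507.6, -244.5, 247.9]
ee_rot: [[0.293, 0.956, -0.001], [0.956, -0.293, 0.0], [0.0, -0.001, -1.0]]
ft_force: [-1.0, 0.7, -0.6]
gripper_width: 85.5
```

```bash
python3 - <<'E'
from h import *
from bench import manip
for n in ("scene","top"):
    cv2.imwrite(f"pics/{n}1.png",viewer.read_camera(n))
print(manip.sense()['tcp_pos'],manip.sense()['joints'])
for n in ("scene","top"): print(proj(n,manip.sense()['tcp_pos']))
crop('pics/scene1.png','pics/s1.png',60,130,220,280,4)
crop('pics/top1.png','pics/t1.png',340,150,500,300,4)
a=cv2.imread('pics/s1.png');b=cv2.imread('pics/t1.png');h=min(a.shape[0],b.shape[0]);c=np.hstack([a[:h],b[:h]])
cv2.imwrite('pics/c1.png',cv2.resize(c,(800,int(h*800/c.shape[1]))))
E
```

```text
[ 507.7839648  -242.94419578  248.07807726] [-5.00219539e-01  3.59524872e-01  1.79847062e+00  2.18017109e-04
  9.84418631e-01 -1.77591618e+00]
[117.57358537 185.95131761]
[442.27715357 230.63823815]
```

View pics/c1.png

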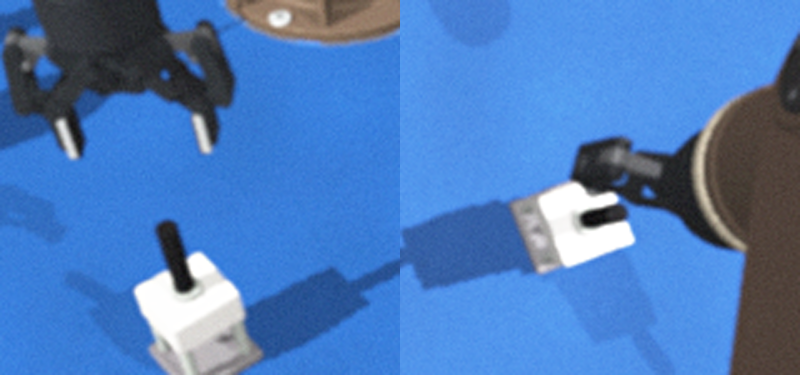

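play_rows(commands=[-0.0035, 0.0023, 0.008, 0, 0, 0, 0, 0.012, 0, 0, 0, 0, 0.016, 0, 0, 0, 0, 0.016, 0, 0, 0, 0, 0.016, 0, 0, 0, 0, 0.016, 0, 0, 0, 0, 0.016, 0, 0, 0, 0, 0.012, 0, 0, 0, 0, 0.008, 0, 0, 0, 0, 0.004, 0, 0, 0, 0, 0, 0, 0, 0, 0, 0, 0, 0.3])

```text
clock: 4.2
tcp_pos: [509.8, -247.3, 124.5]
ee_rot: [[0.29, 0.957, 0.0], [0.957, -0.29, -0.0], [-0.0, 0.0, -1.0]]
ft_force: [0.5, -0.0, 0.9]
gripper_width: 75.5
```

```bash
python3 - <<'E'
from h import *
from bench import manip
for n in ("scene","top"):
    cv2.imwrite(f"pics/{n}2.png",viewer.read_camera(n))
s=manip.sense();print(s['tcp_pos'],s['ft_force'],s['gripper_width'])
crop('pics/scene2.png','pics/s1.png',80,180,200,300,5)
E
```

```text
[ 510.0119682  -247.56172165  124.99739476] [-0.40017335  0.30954776 -0.64183652] 61.29951778913336
```

View pics/s1.png

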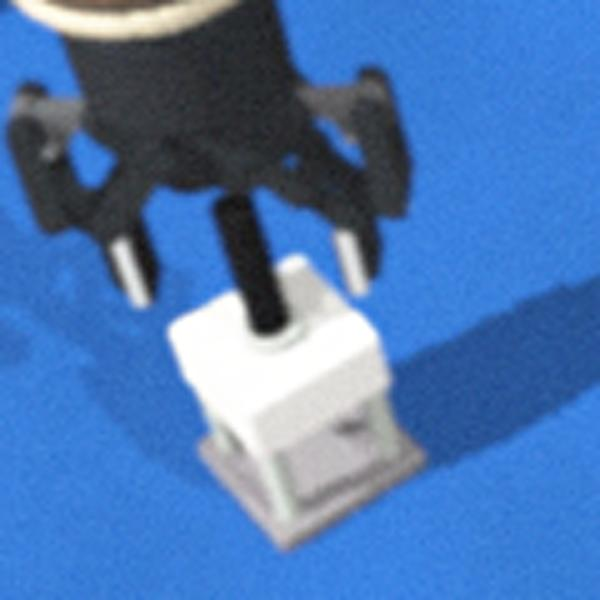

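play_rows(commands=[0, 0, 0, 0, 0.6, 0, 0, 0, 0, 0.7, 0, 0, 0, 0, 0.8, 0, 0, 0, 0, 0.9, 0, 0, 0, 0, 1, 0, 0, 0, 0, 1, 0, 0, 0, 0, 1, 0, 0, 0, 0, 1])

```text
clock: 4.97
tcp_pos: [509.8, -247.5, 124.8]
ee_rot: [[0.291, 0.957, 0.001], [0.957, -0.291, -0.0], [-0.0, 0.001, -1.0]]
ft_force: [0.4, 1.4, 6.7]
gripper_width: 16.8
```

```bash
python3 - <<'E'
from h import *
from bench import manip
for n in ("scene","top"):
    cv2.imwrite(f"pics/{n}3.png",viewer.read_camera(n))
s=manip.sense();print(s['tcp_pos'],s['ft_force'],s['gripper_width'],s['wrist_torque'])
crop('pics/scene3.png','pics/s1.png',80,180,200,300,5)
E
```

```text
[ 509.72593569 -247.48619887  124.74609034] [-0.32114074  0.63497888  6.81803292] 16.799826639987913 [0.19066805 0.22256902 0.01245324]
```

View pics/s1.png

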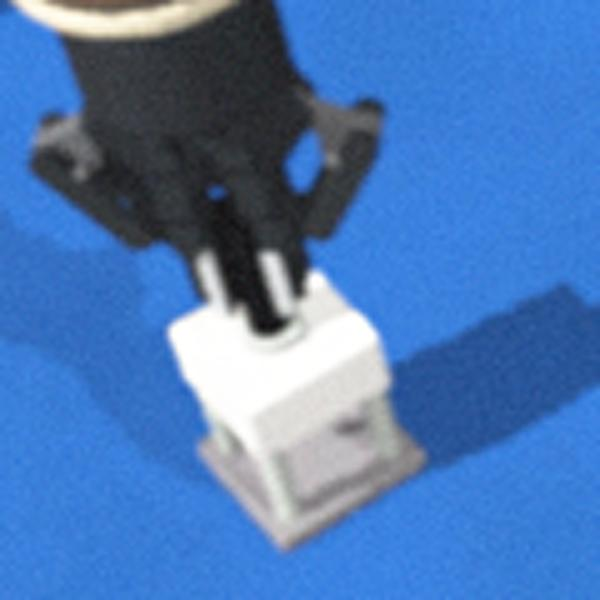

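play_rows(commands=[0, 0, -0.005, 0, 1, 0, 0, -0.01, 0, 1, 0, 0, -0.012, 0, 1, 0, 0, -0.012, 0, 1, 0, 0, -0.012, 0, 1, 0, 0, -0.015, 0, 1, 0, 0, -0.015, 0, 1, 0, 0, -0.015, 0, 1, 0, 0, -0.01, 0, 1, 0, 0, -0.004, 0, 1, 0, 0, 0, 0, 1, 0, 0, 0, 0, 1])

```text
clock: 6.07
tcp_pos: [509.4, -247.3, 234.1]
ee_rot: [[0.291, 0.957, -0.0], [0.957, -0.291, 0.0], [0.0, -0.0, -1.0]]
ft_force: [-0.0, 0.1, -1.2]
gripper_width: 16.0
```

```bash
python3 - <<'E'
from h import *
from bench import manip
for n in ("scene","top"):
    cv2.imwrite(f"pics/{n}4.png",viewer.read_camera(n))
s=manip.sense();print(s['tcp_pos'],s['ft_force'],s['gripper_width'],s['wrist_torque'])
p=s['tcp_pos']
for dz in (2,-104): print([ (proj(n,p+[0,0,dz]))for n in('scene','top')])
crop('pics/scene4.png','pics/s1.png',80,150,200,280,5)
crop('pics/top4.png','pics/t1.png',380,180,480,280,6)
E
```

```text
[ 509.1188636  -247.20326984  233.48057995] [-0.67726381  0.20353335 -1.09441804] 16.420956124753623 [-0.04439845 -0.01320439  0.01518511]
[array([116.92994244, 192.03583591]), array([441.90985455, 230.55070973])]
[array([129.52434646, 230.90572224]), array([421.47863841, 235.05122353])]
```

View pics/s1.png

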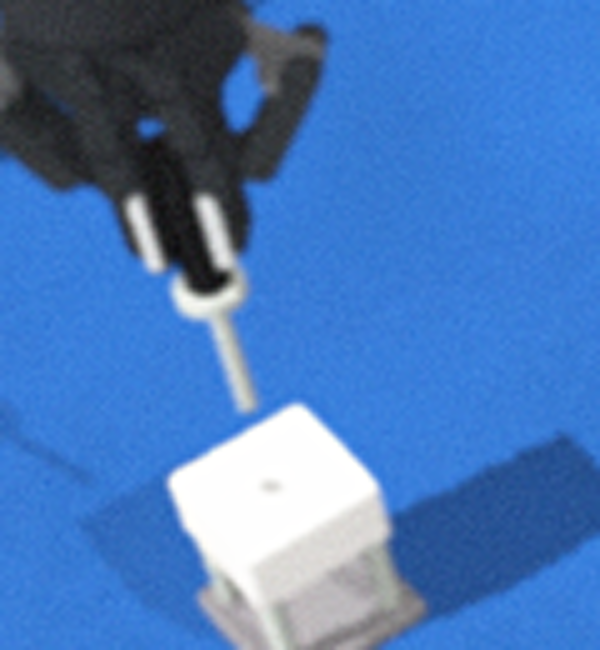

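View pics/t1.png

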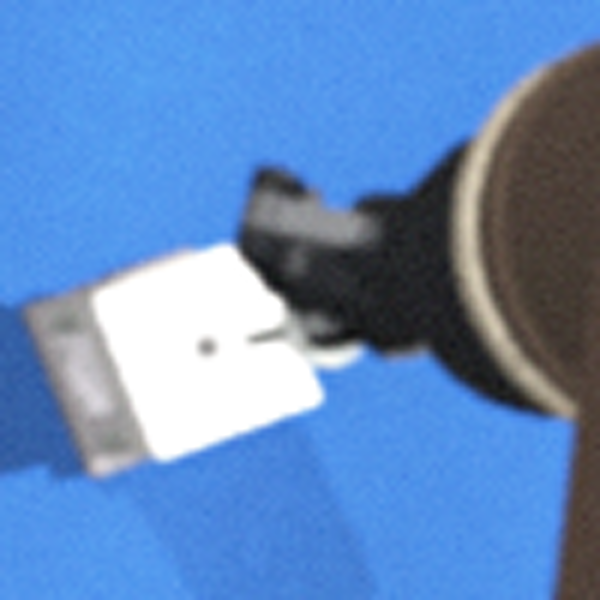

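play_rows(commands=[0.012, -0.0032, 0, 0, 1, 0.024, -0.0064, 0, 0, 1, 0.026, -0.007, 0, 0, 1, 0.026, -0.007, 0, 0, 1, 0.026, -0.007, 0, 0, 1, 0.026, -0.007, 0, 0, 1, 0.026, -0.007, 0, 0, 1, 0.026, -0.007, 0, 0, 1, 0.026, -0.007, 0, 0, 1, 0.026, -0.007, 0, 0, 1, 0.026, -0.007, 0, 0, 1, 0.024, -0.0064, 0, 0, 1, 0.012, -0.0032, 0.01, 0, 1, 0.0043, -0.0006, 0.005, 0, 1, 0, 0, 0, 0, 1, 0, 0, 0, 0, 1])

```text
clock: 7.5
tcp_pos: [519.9, 73.1, 218.5]
ee_rot: [[0.29, 0.957, -0.002], [0.957, -0.29, -0.0], [-0.001, -0.002, -1.0]]
ft_force: [0.3, 0.1, -0.7]
gripper_width: 16.6
```

```bash
cat > look.py <<'E'
import sys
from h import *
from bench import manip
i=sys.argv[1]
for n in ("scene","top"):
    cv2.imwrite(f"pics/{n}{i}.png",viewer.read_camera(n))
s=manip.sense();print(s['clock'],s['tcp_pos'],s['ft_force'],s['gripper_width'],s['ee_rot'][:,2])
p=s['tcp_pos']
for dz in (-104.7,): print([ (proj(n,p+[0,0,dz]))for n in('scene','top')])
crop(f'pics/scene{i}.png',f'pics/s{i}.png',240,150,380,270,5)
crop(f'pics/top{i}.png',f'pics/t{i}.png',190,165,310,265,6)
E
python3 look.py 5
```

```text
7.6 [520.46707131  72.5775003  219.17867287] [ 0.03668233  0.16110185 -1.35568417] 16.590071835951537 [-3.75516175e-04 -2.57246630e-04 -9.99999896e-01]
[array([283.92263657, 199.57814205]), array([263.38226601, 226.46212102])]
```

View pics/s5.png

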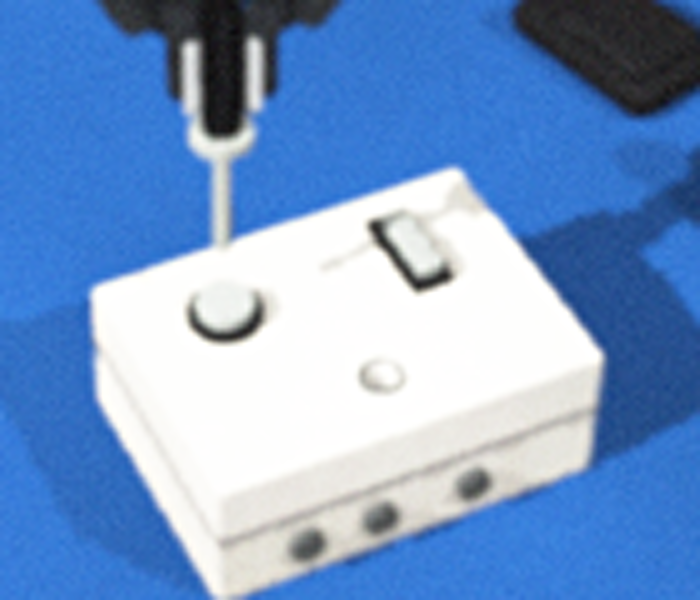

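View pics/t5.png

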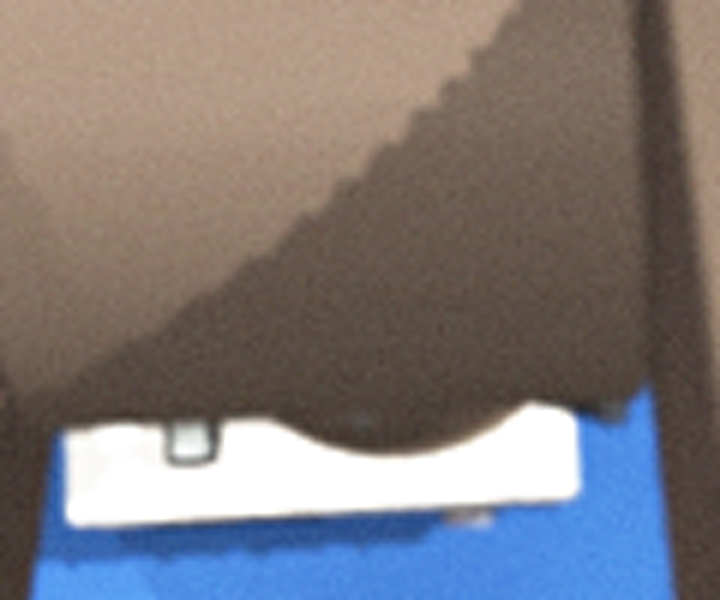

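play_rows(commands=[0, 0, 0.006, 0, 1, 0, 0, 0.008, 0, 1, 0, 0, 0.006, 0, 1, 0, 0, 0.003, 0, 1, 0, 0, 0.002, 0, 1, 0, 0, 0, 0, 1, 0, 0, 0, 0, 1])

```text
clock: 8.18
tcp_pos: [520.5, 73.5, 194.2]
ee_rot: [[0.291, 0.957, -0.0], [0.957, -0.291, -0.0], [-0.0, -0.0, -1.0]]
ft_force: [-0.2, -0.2, -1.3]
gripper_width: 16.7
```

play_rows(commands=[0, 0, 0.001, 0, 1, 0, 0, 0.001, 0, 1, 0, 0, 0.001, 0, 1, 0, 0, 0, 0, 1])

```text
clock: 8.52
tcp_pos: [520.6, 73.6, 191.3]
ee_rot: [[0.29, 0.957, 0.0], [0.957, -0.29, 0.0], [0.0, 0.0, -1.0]]
ft_force: [0.4, 0.3, 0.3]
gripper_width: 16.9
```

play_rows(commands=[0, 0, 0.001, 0, 1, 0, 0, 0.001, 0, 1, 0, 0, 0, 0, 1, 0, 0, 0, 0, 1])

```text
clock: 8.85
tcp_pos: [520.6, 73.6, 189.3]
ee_rot: [[0.291, 0.957, 0.0], [0.957, -0.291, 0.0], [0.0, 0.0, -1.0]]
ft_force: [0.2, 0.2, 1.5]
gripper_width: 16.8
```

```bash
python3 look.py 6; python3 -c "
from h import *
print(proj('scene',[520.3,73.6,87]),proj('scene',[576.4,123.4,75]))"
```

```text
8.95 [520.61263519  73.53554837 189.38751427] [0.93912565 0.17846952 1.85088455] 16.670850999114176 [ 2.31074126e-04  5.42786845e-06 -9.99999973e-01]
[array([284.43351326, 209.34037638]), array([263.49452486, 227.71618094])]
[284.40601292 208.48575485] [315.69215147 224.19218738]
```

View pics/s6.png

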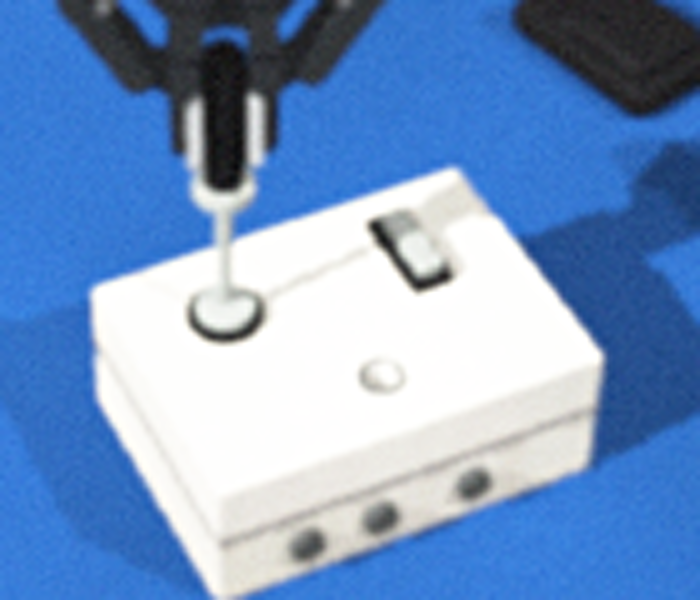

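```bash
python3 - <<'E'
from h import *
crop('pics/scene6.png','pics/z6.png',262,170,342,235,10)
E
```

```text
(no output)
```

View pics/z6.png

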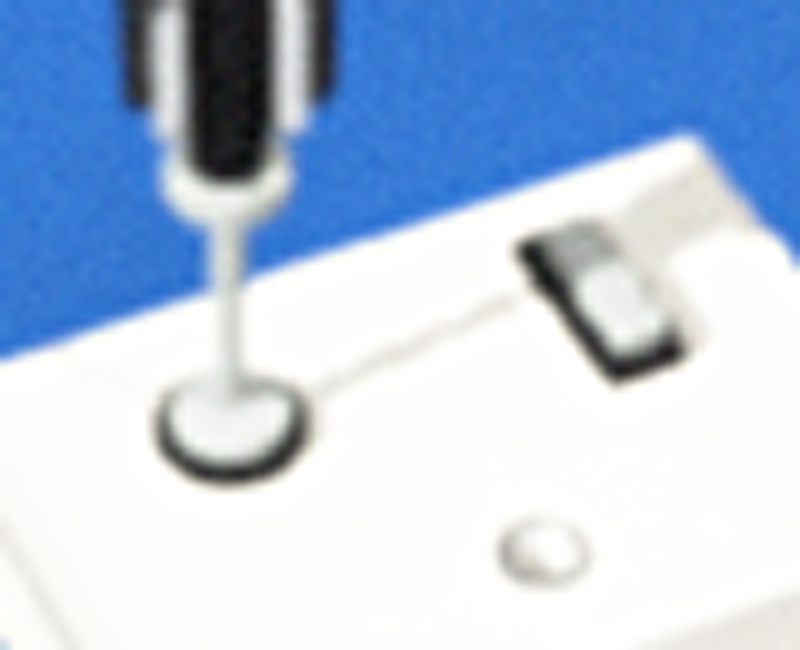

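play_rows(commands=[0, 0, -0.005, 0, 1, 0, 0, -0.008, 0, 1, 0, 0, -0.008, 0, 1, 0.008, -0.0032, 0, 0, 1, 0.012, -0.0045, 0, 0, 1, 0.014, -0.0055, 0, 0, 1, 0.014, -0.0055, 0, 0, 1, 0.014, -0.0055, 0, 0, 1, 0.012, -0.0045, 0, 0, 1, 0.0076, -0.0028, 0, 0, 1, 0.002, -0.0008, 0, 0, 1, 0, 0, 0, 0, 1, 0, 0, 0, 0, 1])

```text
clock: 10.03
tcp_pos: [513.8, 162.8, 210.2]
ee_rot: [[0.29, 0.957, -0.0], [0.957, -0.29, -0.0], [-0.0, -0.0, -1.0]]
ft_force: [-0.2, -0.3, -1.7]
gripper_width: 16.2
```

```bash
python3 look.py 7
```

```text
10.1333 [513.8803227  162.38140427 210.24672441] [ 0.52157585 -0.64630749 -0.47374667] 16.724299650665483 [-1.67072856e-04 -1.85634365e-04 -9.99999969e-01]
[array([321.67287657, 190.15428187]), array([220.38169856, 229.04280009])]
```

View pics/s7.png

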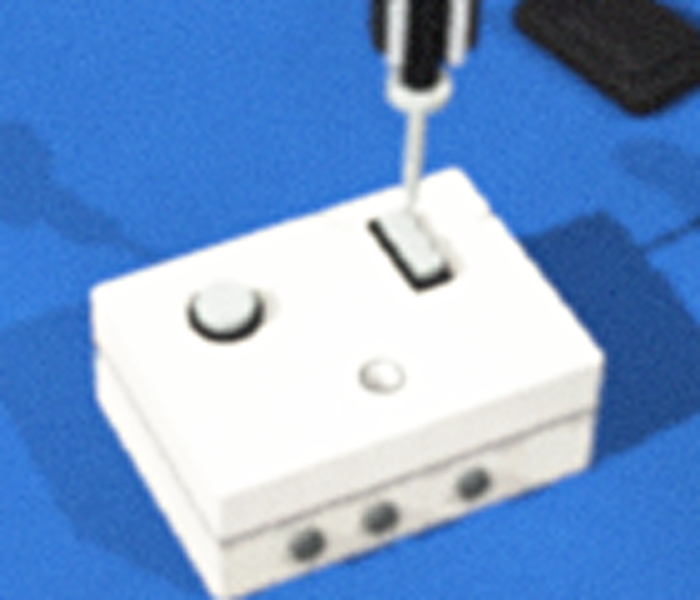

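View pics/t7.png

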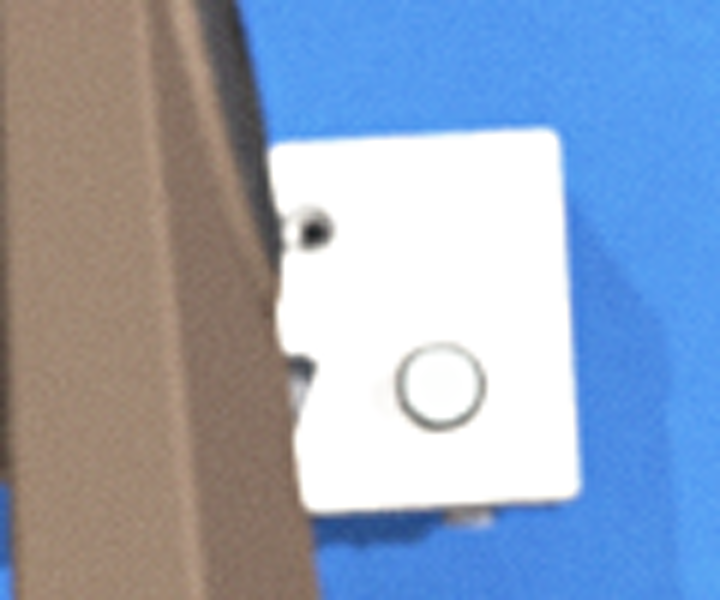

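play_rows(commands=[0, 0, 0.005, 0, 1, 0, 0, 0.005, 0, 1, 0, 0, 0.004, 0, 1, 0, 0, 0.002, 0, 1, 0, 0, 0.001, 0, 1, 0, 0, 0.001, 0, 1, 0, 0, 0.001, 0, 1, 0, 0, 0.001, 0, 1, 0, 0, 0.001, 0, 1, 0, 0, 0, 0, 1, 0, 0, 0, 0, 1])

```text
clock: 11.05
tcp_pos: [513.9, 162.9, 189.4]
ee_rot: [[0.29, 0.957, 0.0], [0.957, -0.29, -0.0], [0.0, 0.0, -1.0]]
ft_force: [-0.1, -0.7, 0.9]
gripper_width: 16.4
```

```bash
python3 look.py 8; python3 - <<'E'
from h import *
crop('pics/scene8.png','pics/z8.png',282,160,362,225,10)
E
```

```text
11.15 [513.96792993 162.92526154 189.45810529] [-0.07839999 -0.48969194  1.14127584] 16.501831107670892 [ 2.57861833e-04  4.56560728e-05 -9.99999966e-01]
[array([321.47663186, 196.96296933]), array([221.52165111, 229.86646736])]
```

View pics/z8.png

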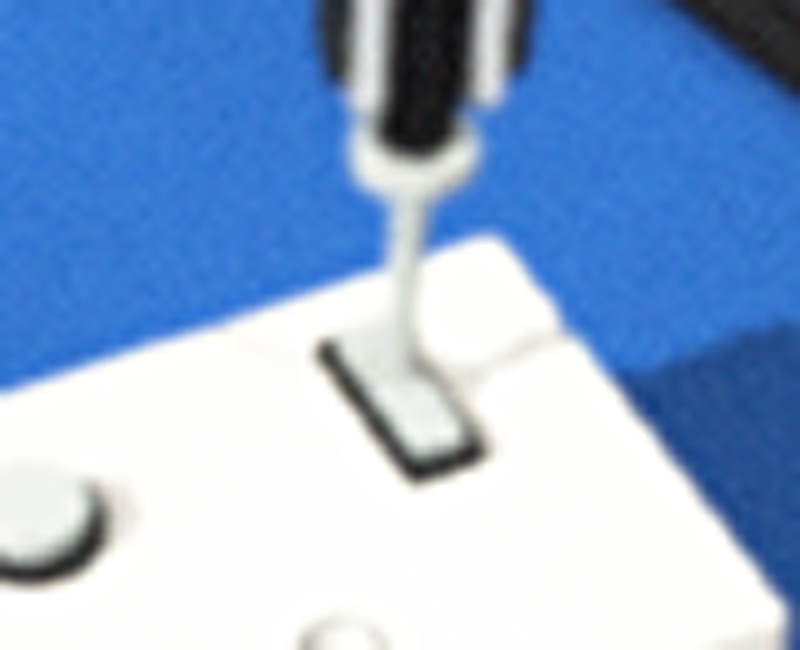

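play_rows(commands=[0, 0, 0.001, 0, 1, 0, 0, 0, 0, 1, 0, 0, -0.006, 0, 1, 0, 0, -0.008, 0, 1, 0, 0, -0.008, 0, 1, -0.001, 0.004, 0, 0, 1, -0.003, 0.011, 0, 0, 1, -0.004, 0.014, 0, 0, 1, -0.004, 0.014, 0, 0, 1, -0.004, 0.014, 0, 0, 1, -0.0026, 0.01, 0, 0, 1, -0.001, 0.0043, 0, 0, 1, 0, 0, 0, 0, 1, 0, 0, 0, 0, 1])

```text
clock: 12.32
tcp_pos: [576.2, 123.3, 209.9]
ee_rot: [[0.291, 0.957, -0.001], [0.957, -0.291, -0.0], [-0.0, -0.001, -1.0]]
ft_force: [-0.7, -0.1, -0.8]
gripper_width: 16.6
```

```bash
python3 look.py 9; python3 - <<'E'
from h import *
crop('pics/scene9.png','pics/z9.png',280,175,360,240,10)
E
```

```text
12.4167 [575.84027552 123.66277548 210.14335553] [-0.35810006 -0.48603824 -1.17162902] 16.781487373197006 [-6.78399983e-04 -9.72452419e-06 -9.99999770e-01]
[array([316.26242816, 214.06103412]), array([240.04280498, 200.11974857])]
```

View pics/z9.png

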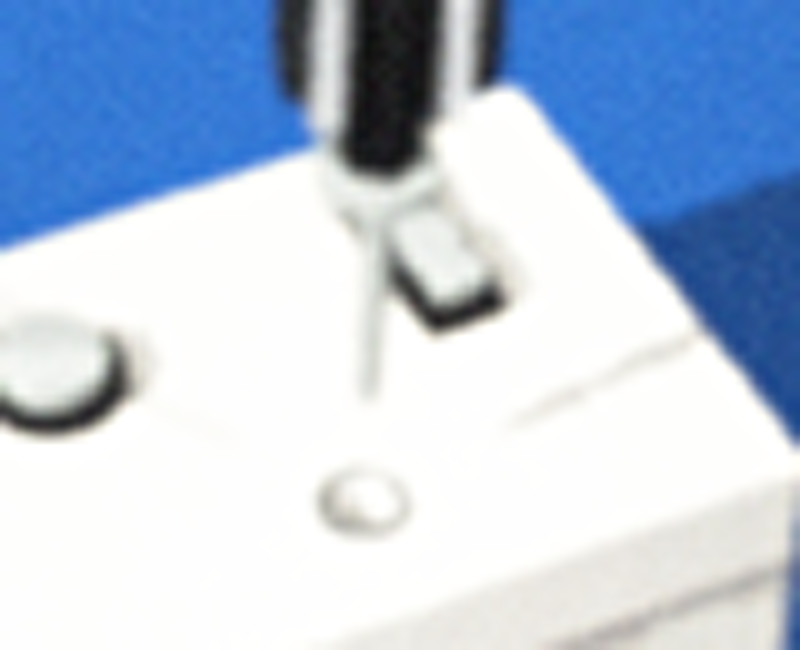

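View pics/t9.png

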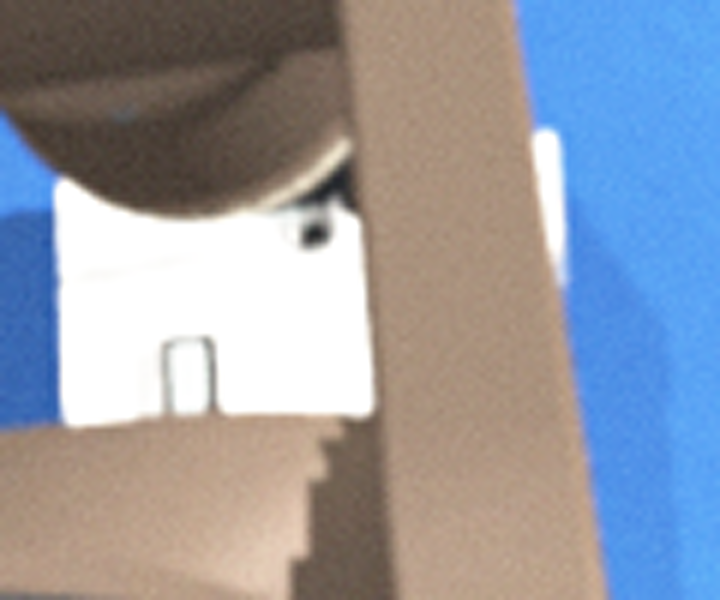

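play_rows(commands=[0, 0.0004, 0.006, 0, 1, 0, 0, 0.008, 0, 1, 0, 0, 0.008, 0, 1, 0, 0, 0.005, 0, 1, 0, 0, 0.002, 0, 1, 0, 0, 0.001, 0, 1, 0, 0, 0, 0, 1])

```text
clock: 13.0
tcp_pos: [576.7, 123.3, 180.0]
ee_rot: [[0.291, 0.957, -0.0], [0.957, -0.291, -0.0], [-0.0, -0.0, -1.0]]
ft_force: [0.5, 0.1, -0.0]
gripper_width: 16.9
```

play_rows(commands=[0, 0, 0.001, 0, 1, 0, 0, 0.001, 0, 1, 0, 0, 0.001, 0, 1, 0, 0, 0.001, 0, 1, 0, 0, 0, 0, 1])

```text
clock: 13.42
tcp_pos: [576.8, 123.3, 176.2]
ee_rot: [[0.291, 0.957, -0.0], [0.957, -0.291, -0.0], [-0.0, -0.0, -1.0]]
ft_force: [-0.6, -0.9, -1.0]
gripper_width: 16.6
```

```bash
python3 look.py 10; python3 - <<'E'
from h import *
crop('pics/scene10.png','pics/z10.png',280,175,360,240,10)
E
```

```text
13.5167 [576.79397306 123.30974697 176.31888277] [-0.25366056  0.01080839 -1.12729934] 16.340252858135983 [ 3.95611114e-05 -1.99593509e-05 -9.99999999e-01]
[array([315.66422307, 225.40868656]), array([241.7044367 , 202.14576789])]
```

View pics/z10.png

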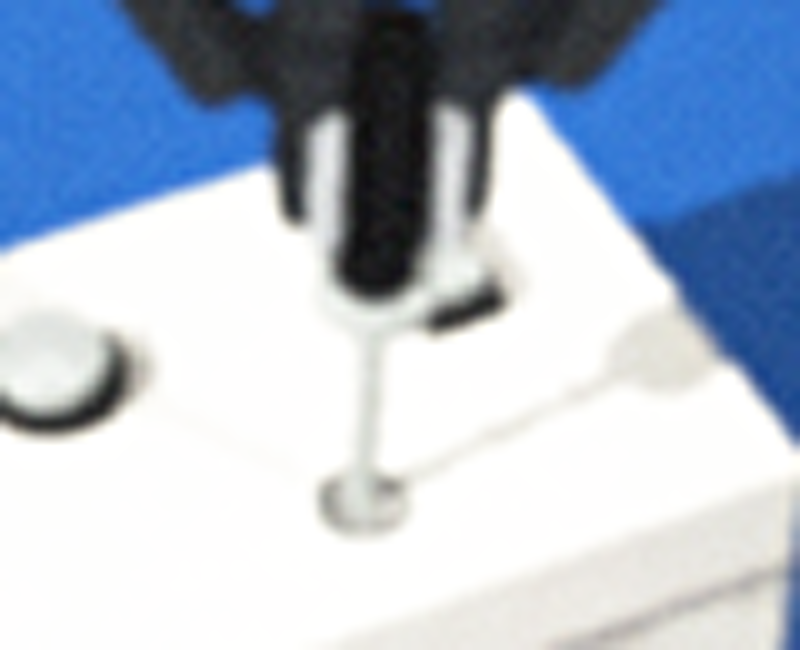

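View pics/t10.png

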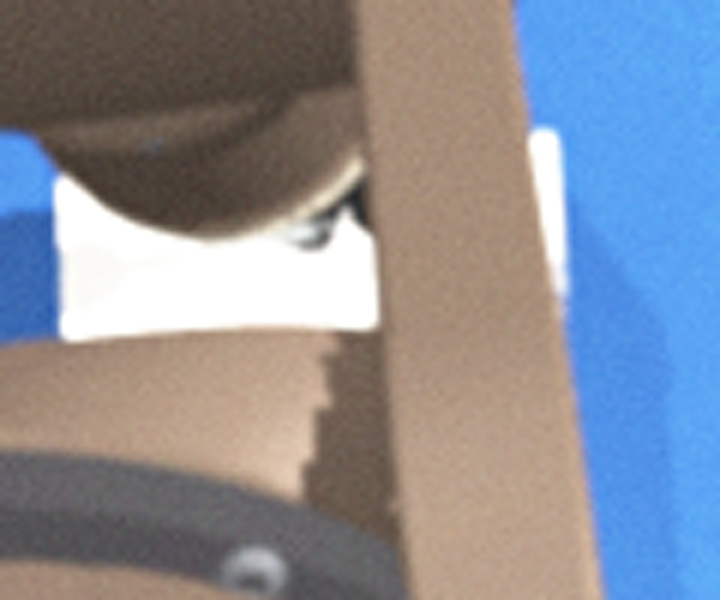

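play_rows(commands=[0, 0, 0.002, 0, 1, 0, 0, 0.003, 0, 1, 0, 0, 0.003, 0, 1, 0, 0, 0.003, 0, 1, 0, 0, 0.002, 0, 1, 0, 0, 0, 0, 1, 0, 0, 0, 0, 1])

```text
clock: 14.1
tcp_pos: [576.7, 123.3, 163.1]
ee_rot: [[0.291, 0.957, -0.0], [0.957, -0.291, -0.0], [-0.0, -0.0, -1.0]]
ft_force: [0.5, 0.8, 0.1]
gripper_width: 16.4
```

play_rows(commands=[0, 0, 0.001, 0, 1, 0, 0, 0.001, 0, 1, 0, 0, 0.001, 0, 1, 0, 0, 0, 0, 1])

```text
clock: 14.43
tcp_pos: [576.9, 123.4, 160.3]
ee_rot: [[0.291, 0.957, 0.0], [0.957, -0.291, 0.0], [0.0, 0.0, -1.0]]
ft_force: [-0.7, -0.3, 1.1]
gripper_width: 16.6
```

play_rows(commands=[0, 0, 0.001, 0, 1, 0, 0, 0.001, 0, 1, 0, 0, 0.001, 0, 1, 0, 0, 0, 0, 1])

```text
clock: 14.77
tcp_pos: [576.9, 123.4, 157.3]
ee_rot: [[0.291, 0.957, 0.0], [0.957, -0.291, 0.0], [0.0, 0.0, -1.0]]
ft_force: [0.0, 0.4, 4.9]
gripper_width: 16.9
```

play_rows(commands=[0, 0, 0.0005, 0, 1, 0, 0, 0.0005, 0, 1, 0, 0, 0, 0, 1])

```text
clock: 15.02
tcp_pos: [576.9, 123.4, 156.3]
ee_rot: [[0.291, 0.957, 0.0], [0.957, -0.291, 0.0], [0.0, 0.0, -1.0]]
ft_force: [1.2, -0.9, 4.3]
gripper_width: 16.6
```

play_rows(commands=[0, 0, 0.0005, 0, 1, 0, 0, 0, 0, 1, 0, 0, 0, 0, 1])

```text
clock: 15.27
tcp_pos: [577.0, 123.4, 156.0]
ee_rot: [[0.291, 0.957, 0.0], [0.957, -0.291, 0.0], [0.0, 0.0, -1.0]]
ft_force: [-0.0, -0.2, 7.1]
gripper_width: 16.3
```

play_rows(commands=[0, 0, 0.0005, 0, 1, 0, 0, 0, 0, 1, 0, 0, 0, 0, 1])

```text
clock: 15.52
tcp_pos: [577.2, 123.4, 155.8]
ee_rot: [[0.29, 0.957, 0.001], [0.957, -0.29, 0.0], [0.0, 0.001, -1.0]]
ft_force: [-0.7, -0.2, 11.0]
gripper_width: 16.9
```

play_rows(commands=[0, 0, 0.0005, 0, 1, 0, 0, 0, 0, 1, 0, 0, 0, 0, 1])

```text
clock: 15.77
tcp_pos: [577.3, 123.4, 155.6]
ee_rot: [[0.291, 0.957, 0.001], [0.957, -0.291, 0.0], [0.001, 0.001, -1.0]]
ft_force: [-1.7, -0.4, 16.0]
gripper_width: 16.5
```

play_rows(commands=[0, 0, 0, 0, 1, 0, 0, 0, 0, 1, 0, 0, 0, 0, 1, 0, 0, 0, 0, 1])

```text
clock: 16.1
tcp_pos: [577.3, 123.4, 155.6]
ee_rot: [[0.291, 0.957, 0.001], [0.957, -0.291, 0.0], [0.001, 0.001, -1.0]]
ft_force: [-1.5, -0.7, 15.0]
gripper_width: 16.8
```

```bash
python3 look.py 11
```

```text
16.2 [577.31040334 123.36228984 155.65644384] [-1.14387599 -0.55909841 14.73747711] 16.717428892610336 [ 1.31810808e-03  1.45735619e-04 -9.99999121e-01]
[array([315.41521304, 232.05456476]), array([242.53903944, 203.33744745])]
```

View pics/scene11.png

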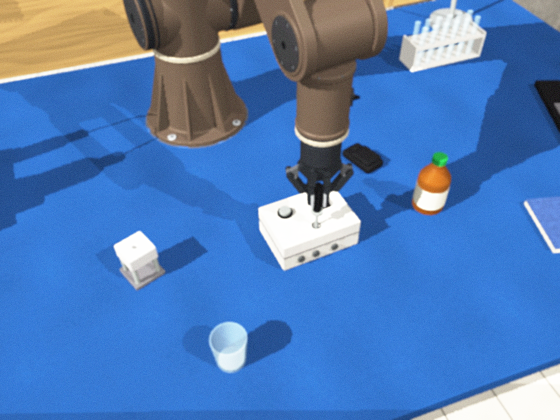

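View pics/s11.png

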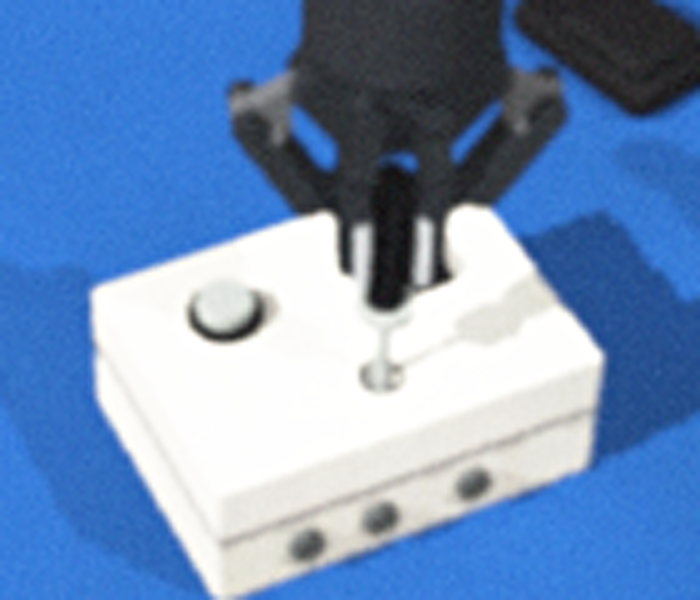

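play_rows(commands=[0, 0, 0, 0, 1, 0, 0, 0, 0, 1, 0, 0, 0, 0, 1, 0, 0, 0, 0, 1, 0, 0, 0, 0, 1, 0, 0, 0, 0, 1, 0, 0, 0, 0, 1, 0, 0, 0, 0, 1])

```text
clock: 16.87
tcp_pos: [577.3, 123.4, 155.7]
ee_rot: [[0.291, 0.957, 0.001], [0.957, -0.291, 0.0], [0.001, 0.001, -1.0]]
ft_force: [-0.6, -1.2, 15.3]
gripper_width: 16.4
```

```bash
python3 -c "
from bench import manip
print(manip.sense()['ft_force']); print(manip.hand_in())"
```

```text
[-0.56121203 -1.18370631 15.27901469]
the job is handed in; nothing more can be done
None
```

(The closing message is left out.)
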